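# Unbolt the sample case with the hooked rod

## Task

Take the hooked rod from its wooden rest, reach its hook in under the wire guard of the sample case and draw the bolt all the way back towards you to its stop, then keep a firm pull of about 12 N on it against the stop for a second so that its catch takes. Never load the case or its bolt with more than 20 N and keep your hand off the case and bolt, using the rod alone. Then lay the rod back on its rest as it lay, let go, and leave the bolt drawn and the sample bottles and stopper where they stand.

Things in the scene. Friction and masses are not known exactly. Their poses are not given: they have to be found in the camera images.
- rod_grip (a point): Centre of the square wooden handle (120 x 20 x 20 mm) of the hooked rod (200 g); x runs along the rod to the hook, z up. A round 8 mm steel shaft goes on from the handle, on its axis, to the hook 200 mm from this centre, where an 8 mm thick toe turns straight down. On the rest this centre is 60 mm above the table and the handle is free of the rest for 40 mm either way along the rod.
- rod_toe (a point): Lower end of the rod's toe, on the toe's axis: 200 mm ahead of and 30 mm below the handle's centre in the rod's frame. It hangs free beyond the rest.
- rest: Dark wooden rest, fixed; the rod lies along its x. Origin on the table, within 4 mm below the handle's centre of the laid rod; z up. Base 180 x 80 x 8 mm. Two notched uprights 12 mm thick: at x = -50 under the handle, notch 32 mm wide, floor 50 and top 64 mm above the table; at x = +85 under the shaft, notch 20 mm wide, floor 56, top 70 mm.
- case: Low sample case, fixed. x points from the guard's open front into the case, along the bolt; z up; origin on the table at y = 0. Grey case: x 48 to 170 mm, 66 mm high. Before it a wire guard, open in front and at the sides: 8 mm posts at x = -88 and 44, y = -90 and 90 mm; barred roof, underside 116 mm above the table. The bolt slides along x and is drawn towards -x.
- bolt_tab (a point): Middle of the top edge of the bolt's upright brass tab (6 mm thick along x, 40 mm wide), 55 mm above the table; axes as the case's. It starts at x = 0 to -44 mm. The bolt slides at about 4 N, more if fast; its hidden stop lies 22 to 44 mm on, different each time. It stays where left. For 40 mm behind the tab (+x) nothing stands over 24 mm; rod axis at 67 mm puts the toe 18 mm below its top.
- tray: Low wooden tray fixed to the table, 200 by 160 mm, 22 mm high, holding the three sample bottles. It and the rest may have changed sides. Origin at the centre of its underside.
- sample0: Small sample bottle on the tray, 42 mm thick, 135 mm high; origin at the centre of its underside.
- sample1: Small sample bottle on the tray, 42 mm thick, 135 mm high; origin at the centre of its underside.
- sample2: Small sample bottle on the tray, 42 mm thick, 135 mm high; origin at the centre of its underside.
- stopper: Cork stopper, 24 mm wide, 22 mm high, standing on the table before the case; origin at the centre of its underside.
Things that resemble listed ones, but are neither listed nor needed, are in the scene too. Of the things like the rest, leave any that is turquoise; of the rest the smaller one is meant.

How it is judged:
On the way, in this order (a step that is already met when the one before it is completed fails the run):
1. the rod is lifted out of its rest (z of rod_grip in the frame of rest above 0.085 m), for 0.1 s.
2. the hook, behind the tab, pulls the drawn bolt firmly (8 N or more) against its stop for 0.6 s (contact force between rod and case above 8 N and distance of bolt_tab from where it was at the start of the episode above 0.02 m and x of bolt_tab in the frame of case below -0.042 m and x of rod_toe in the frame of bolt_tab above 0.003 m and z of rod_toe in the frame of bolt_tab between -0.03 and -0.004 m), for 0.6 s.
At the end, for the whole second after the job is handed in: The bolt is still drawn: its tab over 20 mm from where it started and over 42 mm in front of the case's origin; the rod lies still in both notches of its rest, hook end forward and toe down as at the start, its handle's centre within 20 mm along and 10 mm across of the rest's origin (distance of bolt_tab from where it was at the start of the episode above 0.02 m and x of bolt_tab in the frame of case below -0.042 m and x of rod_grip in the frame of rest between -0.02 and 0.02 m and y of rod_grip in the frame of rest between -0.01 and 0.01 m and z of rod_grip in the frame of rest between 0.056 and 0.065 m and x of rod_toe in the frame of rest between 0.17 and 0.23 m and z of rod_toe in the frame of rest between 0.022 and 0.038 m and linear speed of rod below 0.02 m/s); the robot touches nothing.
It fails at once if the case, its guard or its bolt is loaded by the rod with more than 20 N (contact force between rod and case above 20 N).
It fails at once if the robot itself touches the case, guard or bolt (contact force between any of the fingers, the arm and case above 1 N).
It fails at once if a sample bottle or the stopper is moved by more than 30 mm (distance of any of sample0, sample1, sample2, stopper from where it was at the start of the episode above 0.03 m).
It also fails if it takes over 72 s, if anything falls off the work surface, if the arm or the gripper's body presses on something with over 40 N, if the wrist force passes 120 N, or if a joint passes its speed limit or range.

## Robot

A 6-joint arm with a two-finger parallel gripper is mounted at the origin on the work surface. World frame = base frame: x ahead of the robot, y to its left, z up, the work surface at z = 0. Lengths are in m, angles in rad, forces in N, time in s.
With the tool pointing down it reaches from about 0.325 to 0.85 m from the base axis. Payload 15.5 kg.
Tool frame: the origin (TCP) lies at the very end of the fingers, on their centre line; the grasp point (between the pads) lies 19 mm behind it (manip.grip_point_offset is the distance from the TCP to the grasp point, in m); z points along the fingers, y is the line along which they close (so a half turn about z gives the same grasp; the last joint's range is limited). The gripper opens to 91 mm and grips with 3 to 60 N. Pads are 32 mm wide; open, the fingers measure 118 mm over their backs; the gripper's body (76 mm by 178 mm) begins 60 mm behind the grasp point.
Start: joints at [-1.22, 0.494, 1.345, -0, 1.302, -0.096], TCP at [0.27, -0.564, 0.214] pointing down, gripper open.
Joint ranges: [-2.91, 2.91], [-0.82, 2.16], [0.22, 2.67], [-1.22, 4.37], [0.12, 2.79], [-3.08, 3.08]. Speed limits (rad/s): [1.89, 1.89, 2.57, 3.01, 3.01, 3.01].

## Interface

Orientations are given as a unit quaternion [w, x, y, z].
In Python, from workcell import manip gives the robot as it stands.
- The arm moves only by the tool send_rows, never from a script. Its argument "steps" is a list of rows, each an object with "dp": the shift along the tool's x, y, z in m, a list of three; "rot": the turn, a rotation vector about the tool's x, y, z in degrees, a list of three; "hand": the opening, from 0 (shut) to 1 (fully open). A call has 1 to 12 rows; each row shifts and turns the commanded pose from where the row before left it, along the tool's axes as they then stand; what a row does not reach is not made up. A row lasts 1/12 s, in which the tool goes at most 41.7 mm and 7.16 degrees, less where a joint would pass 70% of its speed; a pose out of reach is approached as far as the arm can. A call is refused whole if a number of a shift passes 0.0417 or a number of a turn 7.16, either way. A call with a gripper value outside its range is refused whole. The fingers move at their own pace and stop on an object; "grip_force" is the grip in N (left out, the last holds). Time passes only in rows, so rows that do not move let the fingers close. It gives the time, the measured TCP pose, the force, the opening and the grip force at its end, in the units of the state.
- manip.sense(): the state, without advancing time (a new reading comes with each control period).
- manip.snapshot(name): name is "scene" or "top" or "wrist"; returns a dict with "img" (384x512x3 uint8, red, green, blue), "fx", "fy", "cx", "cy" (pixels), "dist" ([k1, k2, p1, p2, k3] as OpenCV has them; the pictures are not rectified), "rvec" (rotation vector, rad) and "tvec" (3), from world to camera coordinates, as OpenCV has them. Camera axes: x right, y down, z forward; pixel columns grow to the right and rows downward; lengths in m; the calibration is good to about 2 mm. A picture is of the moment at which its call begins. There is no depth.
- manip.close_job(): hands the job in; it is judged then, once.
The state is a dict: "time": time; "joint_pos": joint angles; "joint_vel": joint speeds; "tau": joint torques, N m; "tcp_pos": TCP position; "eef_rot": TCP orientation; "force": force on the tool from outside, world axes, zero at the start; "torque": the same for the moment, N m; "grip_width": finger opening in m; "gripper_force": force on a finger pad.
Only numpy, scipy, OpenCV 4.12 (cv2) and the standard library are available. Lean on these libraries where they do the work, as an engineer would, in place of code of your own. Each camera call takes 0.05 s, during which the arm holds its last target. There are 200 camera calls.

## Working session

There is one attempt and no reset: what is moved stays moved. The work goes in short steps, Python scripts to look and compute and a tool call to move; the robot and the scene stay as the last step left them, time stands still between calls to the robot, and variables do not carry over. Pictures are saved under pics/ and viewed, at most 10 in all, crops included, and the job is handed in when it is done.

Besides the shell and the picture viewer there is one more tool, called after "Call:" as name([rows], argument=value, ...), one row to a line, values as JSON. send_rows: Moves the arm, as the interface text tells. Its arguments: {"type":"object","properties":{"steps":{"type":"array","items":{"type":"object","properties":{"dp":{"type":"array","items":{"type":"number"}},"rot":{"type":"array","items":{"type":"number"}},"hand":{"type":"number"}}}},"grip_force":{"type":"number"}},"required":["steps"]}

```bash
ls; mkdir -p pics; cat > h.py <<'E'
import numpy as np, cv2, json, sys
from workcell import manip
def snap(n,f=None):
    s=manip.snapshot(n)
    if f: cv2.imwrite('pics/'+f,s['img'][:,:,::-1])
    return s
def KD(s): return np.array([[s['fx'],0,s['cx']],[0,s['fy'],s['cy']],[0,0,1.]]),np.array(s['dist'],float)
def ray(s,uv):
    K,D=KD(s);R=cv2.Rodrigues(np.array(s['rvec'],float))[0];t=np.array(s['tvec'],float).ravel()
    p=cv2.undistortPoints(np.array(uv,float).reshape(-1,1,2),K,D)[:,0]
    d=np.c_[p,np.ones(len(p))]@R
    return -R.T@t,d
def onz(s,uv,z):
    c,d=ray(s,uv);z=np.broadcast_to(z,len(d));return c+d*((z-c[2])/d[:,2])[:,None]
def proj(s,P):
    K,D=KD(s);return cv2.projectPoints(np.array(P,float).reshape(-1,1,3),np.array(s['rvec'],float),np.array(s['tvec'],float),K,D)[0][:,0]
E
python3 - <<'E'
from h import *
a=snap('scene','scene.png');b=snap('top','top.png')
for s in(a,b): print(s['fx'],s['cx'],s['cy'],s['dist'],ray(s,[[256,192]]))
import pickle;pickle.dump((a,b),open('s0.pkl','wb'))
print(manip.sense())
E
```

```text
pics
457.10340990480404 254.97671808240167 192.69009269118084 [-0.16574481  0.          0.          0.          0.        ] (array([ 1.25851898, -0.30574273,  1.22810834]), array([[-0.53155645,  0.17240062, -0.82929672]]))
452.22734775156596 257.9709844834239 191.372419890269 [-0.05347914  0.          0.          0.          0.        ] (array([ 0.37547316, -0.06313873,  1.45418208]), array([[ 0.09710948, -0.01402088, -0.99518545]]))
{'time': 0.1, 'joint_pos': array([-1.21947881e+00,  4.94148785e-01,  1.34607589e+00, -1.87897672e-05,
        1.30250671e+00, -9.54830452e-02]), 'joint_vel': array([-0.00217293, -0.00131842, -0.00219208,  0.00097427,  0.0012147 ,
        0.00023095]), 'tau': array([ 7.66831126e-04, -8.80243206e+01, -3.82542551e+01,  7.07298098e-02,
        4.83307277e-02, -6.94920823e-05]), 'tcp_pos': array([ 0.26993673, -0.56331188,  0.21337837]), 'eef_rot': array([-5.63555611e-04,  9.75149056e-01,  2.21549080e-01, -8.16162372e-05]), 'force': array([ 0.22940146, -0.06014953,  0.37549742]), 'torque': array([-0.0418914 , -0.01029657,  0.04977088]), 'gripper_force': 0.0, 'grip_width': 0.09117351852238682}
```

View pics/scene.png

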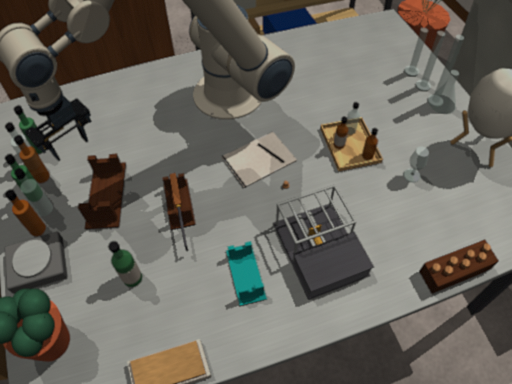

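View pics/top.png

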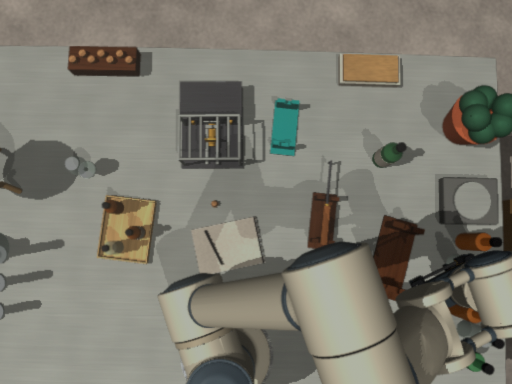

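The scene view shows three rest-like things. The large brown one is at (105,190), the smaller brown one at (178,200) with the rod on it, and the turquoise one at (245,272). The smaller brown one fits: it is neither turquoise nor the larger. In the top view it is at (322,220), the case is at (211,125), the stopper at (215,203) and the tray at (128,229). I'll confirm with an enlarged crop.

```bash
python3 - <<'E'
from h import *
import pickle
a,b=pickle.load(open('s0.pkl','rb'))
A=b['img'][150:256,295:350];B=b['img'][76:182,170:254]
im=np.hstack([cv2.resize(A,None,fx=5.5,fy=5.5,interpolation=2),cv2.resize(B,None,fx=5.5,fy=5.5,interpolation=2)])
cv2.imwrite('pics/crop.png',im[:,:,::-1]);print(im.shape)
E
```

```text
(583, 764, 3)
```

View pics/crop.png

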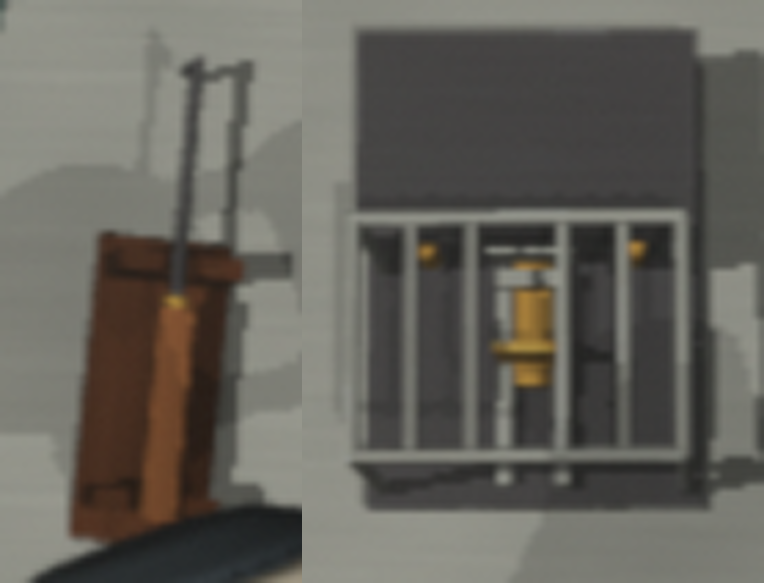

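The crop shows the rod lying on the smaller brown rest, with the hook at crop (193,68) and the handle's front end at (175,303). The brass tab is at (533,348), under the roof bars. Roof corners are (350,212) to (688,458) and the case top's rear corners are (357,30) and (695,30).

```bash
python3 - <<'E'
from h import *
import pickle
a,b=pickle.load(open('s0.pkl','rb'))
L=lambda p:[[295+x/5.5-.4,150+y/5.5-.4] for x,y in p]
R=lambda p:[[170+(x-302.5)/5.5-.4,76+y/5.5-.4] for x,y in p]
print('handle front,back',onz(b,L([(175,303),(160,515)]),.07))
print('hook',onz(b,L([(193,68)]),.064))
print('rest top corners front upright',onz(b,L([(102,240),(242,262)]),.07))
rc=onz(b,R([(350,212),(688,212),(688,458),(350,458)]),.122);print('roof',rc)
print('casetop',onz(b,R([(357,30),(695,30),(357,208)]),.066))
print('tab',onz(b,R([(495,348),(533,348),(570,348)]),.055))
print('stopper',onz(b,[[215,203]],.022), 'tray',onz(b,[[110,195],[159,200],[151,263],[98,255]],.022))
# scene image: rod & case checks
P=[[*onz(b,L([(193,68)]),.064)[0]],[*onz(b,R([(533,348)]),.055)[0]]]
print(proj(a,P))
im=a['img'];cv2.imwrite('pics/c2.png',np.hstack([cv2.resize(im[160:260,150:230],None,fx=5,fy=5,interpolation=2),cv2.resize(im[185:285,275:355],None,fx=5,fy=5,interpolation=2)])[:,:,::-1])
E
```

```text
handle front,back [[ 0.47538536 -0.30024305  0.07      ]
 [ 0.35715887 -0.29224971  0.07      ]]
hook [[ 0.60978101 -0.31131105  0.064     ]]
rest top corners front upright [[ 0.51005792 -0.25899215  0.07      ]
 [ 0.49913812 -0.3380316   0.07      ]]
roof [[ 0.73646403  0.15632018  0.122     ]
 [ 0.74025992 -0.02862458  0.122     ]
 [ 0.60373002 -0.03156528  0.122     ]
 [ 0.60013454  0.15132566  0.122     ]]
casetop [[ 0.85913671  0.16562649  0.066     ]
 [ 0.86326737 -0.02884795  0.066     ]
 [ 0.75405413  0.16164072  0.066     ]]
tab [[0.67666134 0.0816174  0.055     ]
 [0.67709571 0.05992234 0.055     ]
 [0.67752275 0.03879596 0.055     ]]
stopper [[0.47771809 0.04605648 0.022     ]] tray [[0.49681714 0.38048993 0.022     ]
 [0.48388723 0.22384156 0.022     ]
 [0.2855248  0.2417197  0.022     ]
 [0.30694827 0.40960047 0.022     ]]
[[185.87970016 242.29551762]
 [313.85327504 225.65859761]]
```

View pics/c2.png

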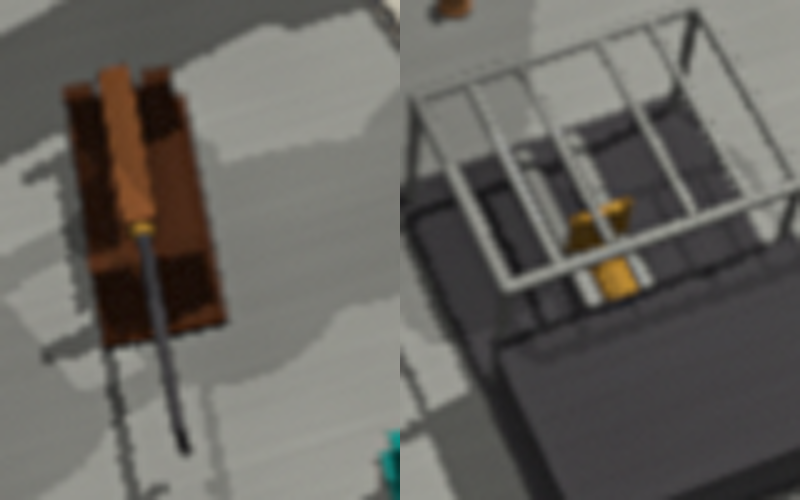

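The second crop, from the scene view, agrees: the rod is on the smaller rest with its hook free, and the tab is under the guard near crop (600,225). Setting out above the handle now.

Call:
send_rows([
  {"dp":[0.0272,-0.02,0],"rot":[0,0,0],"hand":1},
  {"dp":[0.0272,-0.02,0],"rot":[0,0,0],"hand":1},
  {"dp":[0.0272,-0.02,0],"rot":[0,0,0],"hand":1},
  {"dp":[0.0272,-0.02,0],"rot":[0,0,0],"hand":1},
  {"dp":[0.0272,-0.02,0],"rot":[0,0,0],"hand":1},
  {"dp":[0.0272,-0.02,0],"rot":[0,0,0],"hand":1},
  {"dp":[0.0272,-0.02,0],"rot":[0,0,0],"hand":1},
  {"dp":[0.0272,-0.02,0],"rot":[0,0,0],"hand":1},
  {"dp":[0.0272,-0.02,0],"rot":[0,0,0],"hand":1},
  {"dp":[0,0,0],"rot":[0,0,7],"hand":1},
  {"dp":[0,0,0],"rot":[0,0,7],"hand":1},
  {"dp":[0,0,0],"rot":[0,0,7],"hand":1},
], grip_force=60)

```text
time: 1.1
tcp_pos: [0.4133, -0.2948, 0.2138]
eef_rot: [-0.0, 0.999, 0.038, -0.0]
force: [-0.1, -0.1, 0.8]
grip_width: 0.0915
gripper_force: 0.0
```

Call:
send_rows([
  {"dp":[0,0,0],"rot":[0,0,5],"hand":1},
  {"dp":[0,0,0],"rot":[0,0,4],"hand":1},
  {"dp":[0,0,0],"rot":[0,0,0],"hand":1},
  {"dp":[0,0,0],"rot":[0,0,0],"hand":1},
  {"dp":[0,0,0],"rot":[0,0,0],"hand":1},
])

```text
time: 1.52
tcp_pos: [0.413, -0.2955, 0.2138]
eef_rot: [-0.0, 0.999, -0.037, -0.0]
force: [0.5, 0.3, 0.1]
grip_width: 0.0913
gripper_force: 0.0
```

```bash
python3 - <<'E'
from h import *
s=manip.sense();print(s['tcp_pos'],s['eef_rot'],s['force'])
w=snap('wrist','w1.png');t=snap('top','t1.png')
import pickle;pickle.dump((w,t),open('s1.pkl','wb'))
print(proj(w,[[.4135,-.2957,.07],[.473,-.300,.07],[.614,-.311,.064]]))
E
```

```text
[ 0.41297275 -0.29548854  0.21381663] [-8.86574820e-05  9.99311407e-01 -3.71038494e-02 -9.36955565e-05] [0.46386011 0.26581979 0.13671186]
[[251.07631052 177.81258113]
 [250.95874975 117.11499158]
 [251.53519037 -44.67700655]]
```

View pics/w1.png

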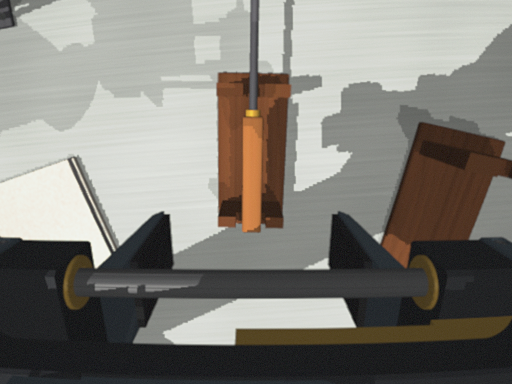

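The wrist view shows the handle from (253,117) to (252,231), the shaft leaving the picture's top at (255,0), and the rest from (218,73) to (290,228).

```bash
python3 - <<'E'
from h import *
import pickle
w,t=pickle.load(open('s1.pkl','rb'))
im=w['img'].astype(int);hsv=cv2.cvtColor(w['img'],cv2.COLOR_RGB2HSV)
m=((im[...,0]>165)&(im[...,0]-im[...,2]>90)).astype('u1');m[:105]=0;m[240:]=0;m[:,:235]=0;m[:,270:]=0
for r in range(115,236,10):
    c=np.where(m[r])[0];print(r,c.min() if len(c) else 0,c.max() if len(c) else 0,end='; ')
c=max(cv2.findContours(m,0,2)[0],key=cv2.contourArea);bx=cv2.minAreaRect(c);print(bx);print(onz(w,cv2.boxPoints(bx),.07))
# shaft by darkness rows
for r in (5,30,60):
    g=w['img'][r,235:275].mean(1);print(r,g.astype(int))
# top rest mask
E
```

```text
115 246 256; 125 243 259; 135 243 259; 145 243 261; 155 243 260; 165 243 260; 175 243 260; 185 243 260; 195 243 259; 205 243 259; 215 243 259; 225 242 258; 235 0 0; ((251.5965576171875, 174.55435180664062), (18.270984649658203, 113.05293273925781), 0.5562521815299988)
[[ 0.35672326 -0.28181753  0.07      ]
 [ 0.47279287 -0.29237987  0.07      ]
 [ 0.47133186 -0.30975315  0.07      ]
 [ 0.35508889 -0.30098741  0.07      ]]
5 [209 192 181 180 181 182 183 179 184 205 212 212 211 216 209 154 104 101
 108 110 105  94  78  94 161 211 215 213 214 211 212 212 212 213 212 212
 210 209 209 209]
30 [182 183 183 183 183 184 185 182 185 185 183 184 185 187 178 125  91  94
  99  96  90  69  66 133 207 218 214 212 213 213 212 214 213 213 214 215
 213 214 215 212]
60 [184 184 182 183 182 184 182 182 185 183 182 184 185 182 154 102  90 100
 101  96  82  68  97 170 204 206 206 204 204 205 205 207 209 215 216 216
 215 215 214 213]
```

Call:
send_rows([
  {"dp":[0.001,0.0005,0.03],"rot":[0,0,0.4],"hand":1},
  {"dp":[0,0,0.03],"rot":[0,0,0],"hand":1},
  {"dp":[0,0,0.03],"rot":[0,0,0],"hand":1},
  {"dp":[0,0,0.03],"rot":[0,0,0],"hand":1},
  {"dp":[0,0,0.025],"rot":[0,0,0],"hand":1},
  {"dp":[0,0,0.017],"rot":[0,0,0],"hand":1},
  {"dp":[0,0,0.011],"rot":[0,0,0],"hand":1},
  {"dp":[0,0,0],"rot":[0,0,0],"hand":1},
  {"dp":[0,0,0],"rot":[0,0,0],"hand":1},
])

```text
time: 2.37
tcp_pos: [0.4139, -0.296, 0.0408]
eef_rot: [-0.0, 0.999, -0.042, -0.0]
force: [0.1, 0.4, 0.7]
grip_width: 0.0912
gripper_force: 0.0
```

Call:
send_rows([
  {"hand":0.5},
  {"hand":0.4},
  {"hand":0.3},
  {"hand":0.2},
  {"hand":0},
  {"hand":0},
  {"hand":0},
  {"hand":0},
  {"hand":0},
  {"hand":0},
], grip_force=60)

```text
validation failed for argument at $.st...
```

```bash
python3 -c "
from h import *
s=manip.sense();print(s['tcp_pos'],s['eef_rot'],s['force'],s['torque'],s['grip_width'])"
```

```text
[ 0.41386466 -0.29603051  0.04076339] [-3.19594831e-04  9.99135634e-01 -4.15661707e-02 -3.67737622e-04] [0.11989693 0.36462303 0.72195921] [ 0.09500172 -0.01398468 -0.03548715] 0.09118701829675512
```

Call:
send_rows([
  {"dp":[0,0,0],"rot":[0,0,0],"hand":0},
  {"dp":[0,0,0],"rot":[0,0,0],"hand":0},
  {"dp":[0,0,0],"rot":[0,0,0],"hand":0},
  {"dp":[0,0,0],"rot":[0,0,0],"hand":0},
  {"dp":[0,0,0],"rot":[0,0,0],"hand":0},
  {"dp":[0,0,0],"rot":[0,0,0],"hand":0},
  {"dp":[0,0,0],"rot":[0,0,0],"hand":0},
  {"dp":[0,0,0],"rot":[0,0,0],"hand":0},
  {"dp":[0,0,0],"rot":[0,0,0],"hand":0},
  {"dp":[0,0,0],"rot":[0,0,0],"hand":0},
], grip_force=60)

```text
time: 3.2
tcp_pos: [0.414, -0.2961, 0.0409]
eef_rot: [-0.0, 0.999, -0.042, -0.0]
force: [0.2, 0.6, -0.9]
grip_width: 0.0274
gripper_force: 0.0
```

```bash
python3 -c "
from h import *
s=manip.sense();print(s['tcp_pos'],s['eef_rot'],s['force'],s['torque'],s['grip_width'],s['gripper_force'])"
```

```text
[ 0.41400954 -0.29611084  0.04088987] [-1.65374850e-05  9.99123388e-01 -4.18623436e-02 -9.61991988e-06] [ 0.16117116  0.59840555 -0.92850793] [ 0.05197023  0.01525891 -0.01137327] 0.027379373399631625 0.0
```

Still closing; wait a little more.

Call:
send_rows([
  {"dp":[0,0,0],"rot":[0,0,0],"hand":0},
  {"dp":[0,0,0],"rot":[0,0,0],"hand":0},
  {"dp":[0,0,0],"rot":[0,0,0],"hand":0},
  {"dp":[0,0,0],"rot":[0,0,0],"hand":0},
  {"dp":[0,0,0],"rot":[0,0,0],"hand":0},
])

```text
time: 3.62
tcp_pos: [0.414, -0.2961, 0.0409]
eef_rot: [0.0, 0.999, -0.042, -0.0]
force: [-0.9, 0.0, -0.9]
grip_width: 0.0201
gripper_force: 60.0
```

```bash
python3 -c "
from h import *
s=manip.sense();print(s['tcp_pos'],s['eef_rot'],s['force'],s['torque'],s['grip_width'],s['gripper_force'])"
```

```text
[ 0.41400916 -0.29612769  0.04089274] [ 6.64494550e-07  9.99122634e-01 -4.18803321e-02 -9.31620287e-06] [-0.87208151  0.02715375 -0.88086445] [-0.12235026  0.07149481 -0.02589176] 0.020085147152425237 59.968984723091125
```

Call:
send_rows([
  {"dp":[0,0,-0.01],"rot":[0,0,0],"hand":0},
  {"dp":[0,0,-0.02],"rot":[0,0,0],"hand":0},
  {"dp":[0,0,-0.028],"rot":[0,0,0],"hand":0},
  {"dp":[0,0,-0.028],"rot":[0,0,0],"hand":0},
  {"dp":[0,0,-0.028],"rot":[0,0,0],"hand":0},
  {"dp":[0,0,-0.025],"rot":[0,0,0],"hand":0},
  {"dp":[0,0,0],"rot":[0,0,-3.1],"hand":0},
  {"dp":[0,0,0],"rot":[0,0,-3.1],"hand":0},
  {"dp":[0,0,0],"rot":[0,0,0],"hand":0},
])

```text
time: 4.37
tcp_pos: [0.4139, -0.296, 0.181]
eef_rot: [0.0, 1.0, 0.014, 0.0]
force: [-0.4, -0.9, -1.8]
grip_width: 0.0197
gripper_force: 60.0
```

Call:
send_rows([
  {"dp":[-0.003,-0.02,0],"rot":[0,0,0],"hand":0},
  {"dp":[-0.003,-0.032,0],"rot":[0,0,0],"hand":0},
  {"dp":[-0.003,-0.033,0],"rot":[0,0,0],"hand":0},
  {"dp":[-0.003,-0.033,0],"rot":[0,0,0],"hand":0},
  {"dp":[-0.003,-0.033,0],"rot":[0,0,0],"hand":0},
  {"dp":[-0.003,-0.033,0],"rot":[0,0,0],"hand":0},
  {"dp":[-0.003,-0.033,0],"rot":[0,0,0],"hand":0},
  {"dp":[-0.003,-0.033,0],"rot":[0,0,0],"hand":0},
  {"dp":[-0.003,-0.032,0],"rot":[0,0,0],"hand":0},
  {"dp":[-0.003,-0.03,0],"rot":[0,0,0],"hand":0},
  {"dp":[-0.003,-0.02,0],"rot":[0,0,0],"hand":0},
  {"dp":[0,-0.0195,0],"rot":[0,0,0],"hand":0},
])

```text
time: 5.37
tcp_pos: [0.3711, 0.0559, 0.18]
eef_rot: [-0.0, 1.0, 0.012, -0.0]
force: [0.3, 0.1, -1.8]
grip_width: 0.0196
gripper_force: 60.0
```

Call:
send_rows([
  {"dp":[0,0,0],"rot":[0,0,0],"hand":0},
  {"dp":[0,0,0],"rot":[0,0,0],"hand":0},
])

```text
time: 5.53
tcp_pos: [0.3721, 0.0551, 0.18]
eef_rot: [0.0, 1.0, 0.013, -0.0]
force: [-0.3, -0.9, -2.3]
grip_width: 0.0199
gripper_force: 60.0
```

```bash
python3 - <<'E'
from h import *
s=manip.sense();print(s['tcp_pos'],s['eef_rot'],s['force'],s['torque'],s['grip_width'],s['gripper_force'])
w=snap('wrist','w2.png');t=snap('top','t2.png');a=snap('scene','s2.png')
import pickle;pickle.dump((w,t,a),open('s2.pkl','wb'))
A=cv2.resize(t['img'][80:240,160:260],None,fx=3.7,fy=3.7,interpolation=2)
im=np.hstack([A[:384*1+200,:],np.vstack([w['img'][:,100:420],np.zeros((A.shape[0]-384,320,3),'u1')])])
cv2.imwrite('pics/m2.png',im[:,:,::-1]);print(im.shape)
E
```

```text
[0.37207453 0.05513951 0.18004515] [ 1.86698463e-05  9.99921340e-01  1.25412532e-02 -1.75667396e-04] [-0.305868   -0.94952045 -2.33908047] [0.0060736  0.10044829 0.0067567 ] 0.019872888962603117 59.971742033958435Traceback (most recent call last):
  File "<stdin>", line 6, in <module>
    return _nx.concatenate(arrs, 1, dtype=dtype, casting=casting)
           ~~~~~~~~~~~~~~~^^^^^^^^^^^^^^^^^^^^^^^^^^^^^^^^^^^^^^^
ValueError: all the input array dimensions except for the concatenation axis must match exactly, but along dimension 0, the array at index 0 has size 584 and the array at index 1 has size 592
```

```bash
python3 - <<'E'
from h import *
import pickle
w,t,a=pickle.load(open('s2.pkl','rb'))
W=cv2.resize(w['img'][0:300,110:410],None,fx=1.9,fy=1.9,interpolation=2)
S=cv2.resize(a['img'][120:300,240:350],None,fx=570/180,fy=570/180,interpolation=2)
h=min(W.shape[0],S.shape[0]);S=S[:h,:230];im=np.hstack([W[:h],S]);cv2.imwrite('pics/m2.png',im[:,:,::-1]);print(im.shape)
y=2*.01254;g=np.array([.3721,.0551,.199]);ex=np.array([np.cos(y),np.sin(y),0])
print('pred hook top',proj(w,[g+.2*ex+[0,0,.004],g+.06*ex]))
E
```

```text
(570, 800, 3)
pred hook top [[ 251.61999541 -208.67313695]
 [ 251.51467209  138.87707664]]
```

View pics/m2.png

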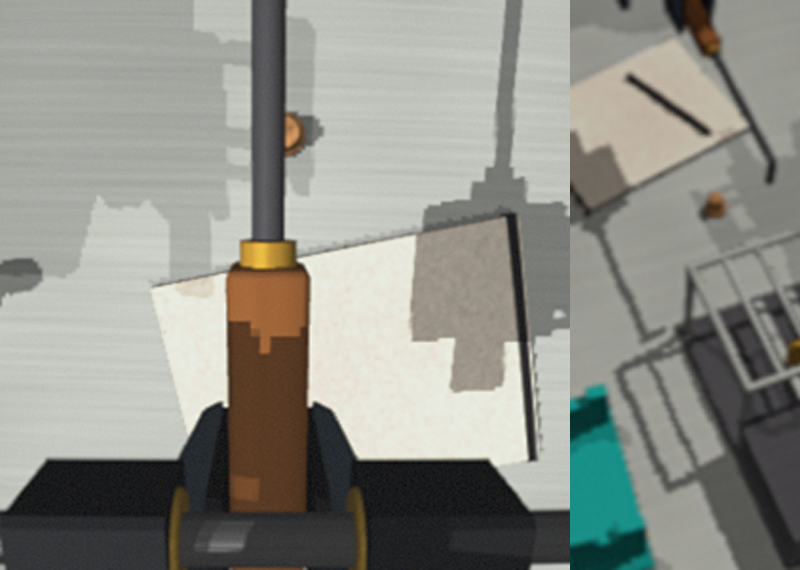

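The rod is held straight: handle centre at about crop x 268, hook hanging free at scene (303,177), stopper below. Next I go down to entry height (axis about 99 mm) and in under the roof, over the tab.

Call:
send_rows([
  {"dp":[0,0,0.02],"rot":[0,0,0],"hand":0},
  {"dp":[0,0,0.025],"rot":[0,0,0],"hand":0},
  {"dp":[0,0,0.025],"rot":[0,0,0],"hand":0},
  {"dp":[0,0,0.02],"rot":[0,0,0],"hand":0},
  {"dp":[0,0,0.01],"rot":[0,0,0],"hand":0},
  {"dp":[0,0,0],"rot":[0,0,0],"hand":0},
  {"dp":[0.01,0,0],"rot":[0,0,0],"hand":0},
  {"dp":[0.015,0,0],"rot":[0,0,0],"hand":0},
  {"dp":[0.015,0,0],"rot":[0,0,0],"hand":0},
  {"dp":[0.015,0,0],"rot":[0,0,0],"hand":0},
  {"dp":[0,0,0],"rot":[0,0,0],"hand":0},
])

```text
time: 6.6
tcp_pos: [0.4323, 0.0554, 0.0814]
eef_rot: [0.0, 1.0, 0.012, 0.003]
force: [0.6, -0.3, -1.7]
grip_width: 0.0197
gripper_force: 60.0
```

Call:
send_rows([
  {"dp":[0.01,0,0],"rot":[0,0,0],"hand":0},
  {"dp":[0.01,0,0],"rot":[0,0,0],"hand":0},
  {"dp":[0.01,0,0],"rot":[0,0,0],"hand":0},
  {"dp":[0.01,0,0],"rot":[0,0,0],"hand":0},
  {"dp":[0.01,0,0],"rot":[0,0,0],"hand":0},
  {"dp":[0.01,0,0],"rot":[0,0,0],"hand":0},
  {"dp":[0.007,0,0],"rot":[0,0,0],"hand":0},
  {"dp":[0,0,0],"rot":[0,0,0],"hand":0},
  {"dp":[0,0,0],"rot":[0,0,0],"hand":0},
])

```text
time: 7.35
tcp_pos: [0.4944, 0.0575, 0.0797]
eef_rot: [-0.0, 1.0, 0.012, -0.0]
force: [-0.1, -0.2, -2.9]
grip_width: 0.0193
gripper_force: 60.0
```

```bash
python3 - <<'E'
from h import *
import pickle
s=manip.sense();print(s['tcp_pos'],s['eef_rot'],s['force'],s['torque'])
t=snap('top');a=snap('scene');pickle.dump((t,a),open('s3.pkl','wb'))
y=2*s['eef_rot'][2];g=s['tcp_pos']+[0,0,.019];ex=np.array([np.cos(y),np.sin(y),0]);h=g+.2*ex
for c in(t,a): print(proj(c,[h+[0,0,.004],h-[0,0,.03],[.677,.061,.055]]))
T=cv2.resize(t['img'][105:175,175:250],None,fx=5.3,fy=5.3,interpolation=2)
S=cv2.resize(a['img'][185:260,275:350],None,fx=5.3,fy=5.3,interpolation=2)[:T.shape[0]]
im=np.hstack([T,S]);cv2.imwrite('pics/m3.png',im[:,:,::-1]);print(im.shape)
E
```

```text
[0.49435178 0.05746933 0.07972903] [-1.01097564e-05  9.99925165e-01  1.22310952e-02 -2.53653614e-04] [-0.06664501 -0.18576962 -2.86070289] [ 0.02403165  0.1859933  -0.06543802]
[[209.58466832 129.95882534]
 [210.52309604 132.49979141]
 [211.16523892 138.89585957]]
[[318.557896   222.02009183]
 [317.36615247 227.9030339 ]
 [314.17606303 225.52517561]]
(371, 796, 3)
```

View pics/m3.png

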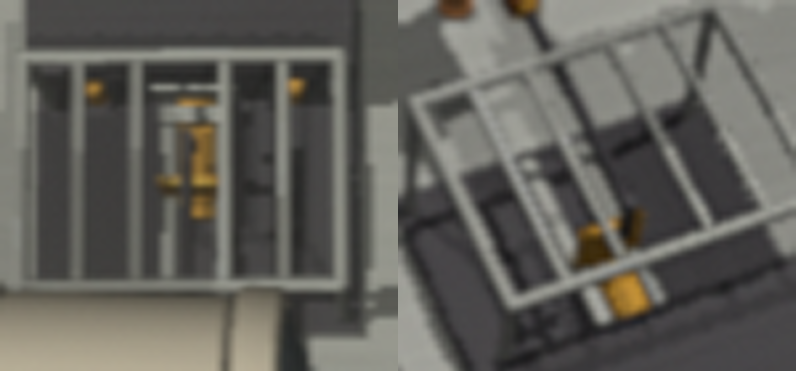

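Hook predicted at top (209.6,130) and visible as the dark end at crop (183,130), past the tab at (192,183), still above it. Lower behind the tab.

Call:
send_rows([
  {"dp":[0,0,0.006],"rot":[0,0,0],"hand":0},
  {"dp":[0,0,0.007],"rot":[0,0,0],"hand":0},
  {"dp":[0,0,0.007],"rot":[0,0,0],"hand":0},
  {"dp":[0,0,0.007],"rot":[0,0,0],"hand":0},
  {"dp":[0,0,0.005],"rot":[0,0,0],"hand":0},
  {"dp":[0,0,0],"rot":[0,0,0],"hand":0},
  {"dp":[0,0,0],"rot":[0,0,0],"hand":0},
])

```text
time: 8.03
tcp_pos: [0.4941, 0.0574, 0.0475]
eef_rot: [-0.0, 1.0, 0.012, -0.0]
force: [-0.8, -0.1, -2.2]
grip_width: 0.0197
gripper_force: 60.0
```

Call:
send_rows([
  {"dp":[-0.002,0,0],"rot":[0,0,0],"hand":0},
  {"dp":[-0.002,0,0],"rot":[0,0,0],"hand":0},
  {"dp":[-0.002,0,0],"rot":[0,0,0],"hand":0},
  {"dp":[0,0,0],"rot":[0,0,0],"hand":0},
  {"dp":[0,0,0],"rot":[0,0,0],"hand":0},
])

```text
time: 8.45
tcp_pos: [0.4884, 0.0573, 0.0481]
eef_rot: [0.0, 1.0, 0.012, 0.0]
force: [0.2, 0.0, -3.1]
grip_width: 0.0199
gripper_force: 60.0
```

Call:
send_rows([
  {"dp":[-0.002,0,0],"rot":[0,0,0],"hand":0},
  {"dp":[-0.002,0,0],"rot":[0,0,0],"hand":0},
  {"dp":[-0.002,0,0],"rot":[0,0,0],"hand":0},
  {"dp":[0,0,0],"rot":[0,0,0],"hand":0},
])

```text
time: 8.78
tcp_pos: [0.4826, 0.0572, 0.0481]
eef_rot: [0.0, 1.0, 0.012, 0.0]
force: [2.6, -0.0, -2.5]
grip_width: 0.0197
gripper_force: 60.0
```

Call:
send_rows([
  {"dp":[-0.0015,0,0],"rot":[0,0,0],"hand":0},
  {"dp":[-0.0015,0,0],"rot":[0,0,0],"hand":0},
  {"dp":[-0.0015,0,0],"rot":[0,0,0],"hand":0},
  {"dp":[0,0,0],"rot":[0,0,0],"hand":0},
])

```text
time: 9.12
tcp_pos: [0.4777, 0.057, 0.0479]
eef_rot: [0.0, 1.0, 0.012, -0.0]
force: [4.1, 0.6, -1.4]
grip_width: 0.0195
gripper_force: 60.0
```

Contact, and the bolt slides at about 4 N. I'll draw on slowly.

Call:
send_rows([
  {"dp":[-0.001,0,0],"rot":[0,0,0],"hand":0},
  {"dp":[-0.001,0,0],"rot":[0,0,0],"hand":0},
  {"dp":[-0.001,0,0],"rot":[0,0,0],"hand":0},
  {"dp":[-0.001,0,0],"rot":[0,0,0],"hand":0},
  {"dp":[-0.001,0,0],"rot":[0,0,0],"hand":0},
  {"dp":[-0.001,0,0],"rot":[0,0,0],"hand":0},
  {"dp":[-0.001,0,0],"rot":[0,0,0],"hand":0},
  {"dp":[-0.001,0,0],"rot":[0,0,0],"hand":0},
  {"dp":[-0.001,0,0],"rot":[0,0,0],"hand":0},
  {"dp":[-0.001,0,0],"rot":[0,0,0],"hand":0},
  {"dp":[-0.001,0,0],"rot":[0,0,0],"hand":0},
  {"dp":[-0.001,0,0],"rot":[0,0,0],"hand":0},
])

```text
time: 10.12
tcp_pos: [0.4658, 0.0567, 0.0479]
eef_rot: [-0.0, 1.0, 0.012, 0.0]
force: [4.5, -0.6, -1.2]
grip_width: 0.0195
gripper_force: 60.0
```

Call:
send_rows([
  {"dp":[-0.0007,0,0],"rot":[0,0,0],"hand":0},
  {"dp":[-0.0007,0,0],"rot":[0,0,0],"hand":0},
  {"dp":[-0.0007,0,0],"rot":[0,0,0],"hand":0},
])

```text
time: 10.37
tcp_pos: [0.4638, 0.0567, 0.0479]
eef_rot: [-0.0, 1.0, 0.012, 0.0]
force: [3.7, -0.6, -0.8]
grip_width: 0.0194
gripper_force: 60.0
```

Call:
send_rows([
  {"dp":[-0.0007,0,0],"rot":[0,0,0],"hand":0},
  {"dp":[-0.0007,0,0],"rot":[0,0,0],"hand":0},
  {"dp":[-0.0007,0,0],"rot":[0,0,0],"hand":0},
])

```text
time: 10.62
tcp_pos: [0.4616, 0.0566, 0.0479]
eef_rot: [-0.0, 1.0, 0.012, -0.0]
force: [4.1, 0.0, -1.8]
grip_width: 0.0195
gripper_force: 60.0
```

Call:
send_rows([
  {"dp":[-0.0004,0,0],"rot":[0,0,0],"hand":0},
  {"dp":[-0.0004,0,0],"rot":[0,0,0],"hand":0},
])

```text
time: 10.78
tcp_pos: [0.4608, 0.0566, 0.0479]
eef_rot: [-0.0, 1.0, 0.012, -0.0]
force: [3.7, -1.3, -1.2]
grip_width: 0.0194
gripper_force: 60.0
```

Call:
send_rows([
  {"dp":[-0.0004,0,0],"rot":[0,0,0],"hand":0},
  {"dp":[-0.0004,0,0],"rot":[0,0,0],"hand":0},
])

```text
time: 10.95
tcp_pos: [0.4601, 0.0566, 0.0479]
eef_rot: [-0.0, 1.0, 0.012, 0.0]
force: [4.6, 0.1, -1.7]
grip_width: 0.0199
gripper_force: 60.0
```

Call:
send_rows([
  {"dp":[-0.0004,0,0],"rot":[0,0,0],"hand":0},
  {"dp":[-0.0004,0,0],"rot":[0,0,0],"hand":0},
])

```text
time: 11.12
tcp_pos: [0.4592, 0.0566, 0.0479]
eef_rot: [-0.0, 1.0, 0.012, -0.0]
force: [4.9, -1.1, -1.1]
grip_width: 0.0199
gripper_force: 60.0
```

Call:
send_rows([
  {"dp":[-0.0004,0,0],"rot":[0,0,0],"hand":0},
  {"dp":[-0.0004,0,0],"rot":[0,0,0],"hand":0},
])

```text
time: 11.28
tcp_pos: [0.4585, 0.0566, 0.0479]
eef_rot: [0.0, 1.0, 0.012, 0.0]
force: [3.4, 0.8, -2.1]
grip_width: 0.0196
gripper_force: 60.0
```

Call:
send_rows([
  {"dp":[-0.0004,0,0],"rot":[0,0,0],"hand":0},
  {"dp":[-0.0004,0,0],"rot":[0,0,0],"hand":0},
])

```text
time: 11.45
tcp_pos: [0.4576, 0.0566, 0.0479]
eef_rot: [0.0, 1.0, 0.012, -0.0]
force: [3.5, 0.2, -1.8]
grip_width: 0.0195
gripper_force: 60.0
```

Call:
send_rows([
  {"dp":[-0.0004,0,0],"rot":[0,0,0],"hand":0},
  {"dp":[-0.0004,0,0],"rot":[0,0,0],"hand":0},
])

```text
time: 11.62
tcp_pos: [0.4568, 0.0565, 0.0479]
eef_rot: [-0.0, 1.0, 0.012, -0.0]
force: [4.0, 0.0, -2.2]
grip_width: 0.0199
gripper_force: 60.0
```

Call:
send_rows([
  {"dp":[-0.0004,0,0],"rot":[0,0,0],"hand":0},
  {"dp":[-0.0004,0,0],"rot":[0,0,0],"hand":0},
])

```text
time: 11.78
tcp_pos: [0.4561, 0.0565, 0.0479]
eef_rot: [-0.0, 1.0, 0.012, -0.0]
force: [4.5, -1.3, -1.8]
grip_width: 0.0194
gripper_force: 60.0
```

Call:
send_rows([
  {"dp":[-0.0004,0,0],"rot":[0,0,0],"hand":0},
  {"dp":[-0.0004,0,0],"rot":[0,0,0],"hand":0},
])

```text
time: 11.95
tcp_pos: [0.4552, 0.0565, 0.0479]
eef_rot: [-0.0, 1.0, 0.012, -0.0]
force: [4.1, -0.4, -2.2]
grip_width: 0.0198
gripper_force: 60.0
```

Call:
send_rows([
  {"dp":[-0.0004,0,0],"rot":[0,0,0],"hand":0},
  {"dp":[-0.0004,0,0],"rot":[0,0,0],"hand":0},
])

```text
time: 12.12
tcp_pos: [0.4545, 0.0565, 0.0479]
eef_rot: [-0.0, 1.0, 0.012, 0.0]
force: [4.1, -0.9, -2.6]
grip_width: 0.0196
gripper_force: 60.0
```

Call:
send_rows([
  {"dp":[-0.0004,0,0],"rot":[0,0,0],"hand":0},
  {"dp":[-0.0004,0,0],"rot":[0,0,0],"hand":0},
])

```text
time: 12.28
tcp_pos: [0.4537, 0.0565, 0.0479]
eef_rot: [-0.0, 1.0, 0.012, 0.0]
force: [4.1, -0.7, -1.4]
grip_width: 0.0197
gripper_force: 60.0
```

Call:
send_rows([
  {"dp":[-0.0004,0,0],"rot":[0,0,0],"hand":0},
  {"dp":[-0.0004,0,0],"rot":[0,0,0],"hand":0},
])

```text
time: 12.45
tcp_pos: [0.4529, 0.0564, 0.0479]
eef_rot: [-0.0, 1.0, 0.012, 0.0]
force: [3.8, -0.9, -1.4]
grip_width: 0.02
gripper_force: 60.0
```

Call:
send_rows([
  {"dp":[-0.0004,0,0],"rot":[0,0,0],"hand":0},
  {"dp":[-0.0004,0,0],"rot":[0,0,0],"hand":0},
])

```text
time: 12.62
tcp_pos: [0.4521, 0.0564, 0.0479]
eef_rot: [-0.0, 1.0, 0.012, -0.0]
force: [5.1, 0.5, -2.1]
grip_width: 0.0198
gripper_force: 60.0
```

Call:
send_rows([
  {"dp":[-0.0004,0,0],"rot":[0,0,0],"hand":0},
  {"dp":[-0.0004,0,0],"rot":[0,0,0],"hand":0},
])

```text
time: 12.78
tcp_pos: [0.4513, 0.0564, 0.0479]
eef_rot: [-0.0, 1.0, 0.012, 0.0]
force: [3.3, -0.5, -1.9]
grip_width: 0.0201
gripper_force: 60.0
```

Call:
send_rows([
  {"dp":[-0.0004,0,0],"rot":[0,0,0],"hand":0},
  {"dp":[-0.0004,0,0],"rot":[0,0,0],"hand":0},
])

```text
time: 12.95
tcp_pos: [0.4505, 0.0564, 0.0479]
eef_rot: [0.0, 1.0, 0.012, -0.0]
force: [4.1, -0.1, -2.1]
grip_width: 0.0198
gripper_force: 60.0
```

Call:
send_rows([
  {"dp":[-0.0004,0,0],"rot":[0,0,0],"hand":0},
  {"dp":[-0.0004,0,0],"rot":[0,0,0],"hand":0},
])

```text
time: 13.12
tcp_pos: [0.4497, 0.0564, 0.0479]
eef_rot: [-0.0, 1.0, 0.012, 0.0]
force: [4.5, -0.1, -1.8]
grip_width: 0.0195
gripper_force: 60.0
```

Call:
send_rows([
  {"dp":[-0.0004,0,0],"rot":[0,0,0],"hand":0},
  {"dp":[-0.0004,0,0],"rot":[0,0,0],"hand":0},
])

```text
time: 13.28
tcp_pos: [0.449, 0.0563, 0.0479]
eef_rot: [0.0, 1.0, 0.012, 0.0]
force: [6.3, -0.3, -1.9]
grip_width: 0.0196
gripper_force: 60.0
```

Call:
send_rows([
  {"dp":[-0.0002,0,0],"rot":[0,0,0],"hand":0},
  {"dp":[0,0,0],"rot":[0,0,0],"hand":0},
])

```text
time: 13.45
tcp_pos: [0.4489, 0.0563, 0.048]
eef_rot: [-0.0, 1.0, 0.012, 0.0]
force: [4.9, -0.8, -3.0]
grip_width: 0.0198
gripper_force: 60.0
```

Call:
send_rows([
  {"dp":[-0.0003,0,0],"rot":[0,0,0],"hand":0},
  {"dp":[-0.0002,0,0],"rot":[0,0,0],"hand":0},
])

```text
time: 13.62
tcp_pos: [0.4489, 0.0563, 0.048]
eef_rot: [0.0, 1.0, 0.012, 0.001]
force: [8.5, 0.2, -2.3]
grip_width: 0.0196
gripper_force: 60.0
```

At the stop: force is rising at about 7 N/mm while the TCP stays put.

Call:
send_rows([
  {"dp":[-0.0003,0,0],"rot":[0,0,0],"hand":0},
  {"dp":[0,0,0],"rot":[0,0,0],"hand":0},
])

```text
time: 13.78
tcp_pos: [0.4489, 0.0563, 0.0481]
eef_rot: [-0.0, 1.0, 0.012, 0.001]
force: [9.5, -0.5, -3.5]
grip_width: 0.0194
gripper_force: 60.0
```

Call:
send_rows([
  {"dp":[-0.0003,0,0],"rot":[0,0,0],"hand":0},
  {"dp":[0,0,0],"rot":[0,0,0],"hand":0},
])

```text
time: 13.95
tcp_pos: [0.4489, 0.0563, 0.0481]
eef_rot: [0.0, 1.0, 0.012, 0.001]
force: [10.5, 0.2, -4.7]
grip_width: 0.0198
gripper_force: 60.0
```

Call:
send_rows([
  {"dp":[-0.0002,0,0],"rot":[0,0,0],"hand":0},
  {"dp":[0,0,0],"rot":[0,0,0],"hand":0},
  {"dp":[0,0,0],"rot":[0,0,0],"hand":0},
  {"dp":[0,0,0],"rot":[0,0,0],"hand":0},
])

```text
time: 14.28
tcp_pos: [0.4489, 0.0563, 0.0481]
eef_rot: [0.0, 1.0, 0.012, 0.001]
force: [9.7, -0.4, -4.5]
grip_width: 0.0195
gripper_force: 60.0
```

```bash
python3 - <<'E'
from h import *
s=manip.sense();print(s['tcp_pos'],s['force'],s['torque'],s['eef_rot'])
E
```

```text
[0.44886418 0.0563071  0.04810164] [ 9.69402241 -0.37397623 -4.47234979] [-0.03652857 -1.43059127 -0.06619561] [2.92393320e-06 9.99924549e-01 1.22184107e-02 1.26764615e-03]
```

Call:
send_rows([
  {"dp":[-0.0003,0,0],"rot":[0,0,0],"hand":0},
  {"dp":[0,0,0],"rot":[0,0,0],"hand":0},
  {"dp":[0,0,0],"rot":[0,0,0],"hand":0},
  {"dp":[0,0,0],"rot":[0,0,0],"hand":0},
  {"dp":[0,0,0],"rot":[0,0,0],"hand":0},
  {"dp":[0,0,0],"rot":[0,0,0],"hand":0},
])

```text
time: 14.78
tcp_pos: [0.4489, 0.0563, 0.0481]
eef_rot: [0.0, 1.0, 0.012, 0.002]
force: [12.6, 1.1, -5.8]
grip_width: 0.0198
gripper_force: 60.0
```

Call:
send_rows([
  {"dp":[0,0,0],"rot":[0,0,0],"hand":0},
  {"dp":[0,0,0],"rot":[0,0,0],"hand":0},
  {"dp":[0,0,0],"rot":[0,0,0],"hand":0},
  {"dp":[0,0,0],"rot":[0,0,0],"hand":0},
  {"dp":[0,0,0],"rot":[0,0,0],"hand":0},
  {"dp":[0,0,0],"rot":[0,0,0],"hand":0},
])

```text
time: 15.28
tcp_pos: [0.4489, 0.0563, 0.0482]
eef_rot: [0.0, 1.0, 0.012, 0.002]
force: [12.4, -0.2, -5.5]
grip_width: 0.0192
gripper_force: 60.0
```

Call:
send_rows([
  {"dp":[0,0,0],"rot":[0,0,0],"hand":0},
  {"dp":[0,0,0],"rot":[0,0,0],"hand":0},
  {"dp":[0,0,0],"rot":[0,0,0],"hand":0},
])

```text
time: 15.53
tcp_pos: [0.4489, 0.0563, 0.0482]
eef_rot: [0.0, 1.0, 0.012, 0.002]
force: [11.7, -0.5, -5.7]
grip_width: 0.0197
gripper_force: 60.0
```

Held about 12 N for over a second. Now I ease forward off the tab and lift to axis 99 mm.

Call:
send_rows([
  {"dp":[0.0015,0,0],"rot":[0,0,0],"hand":0},
  {"dp":[0.002,0,0],"rot":[0,0,0],"hand":0},
  {"dp":[0.003,0,0],"rot":[0,0,0],"hand":0},
  {"dp":[0.003,0,0],"rot":[0,0,0],"hand":0},
  {"dp":[0,0,0],"rot":[0,0,0],"hand":0},
  {"dp":[0,0,0],"rot":[0,0,0],"hand":0},
])

```text
time: 16.03
tcp_pos: [0.4564, 0.0566, 0.0478]
eef_rot: [-0.0, 1.0, 0.012, -0.0]
force: [-0.0, 0.3, -2.0]
grip_width: 0.0195
gripper_force: 60.0
```

Call:
send_rows([
  {"dp":[0,0,-0.006],"rot":[0,0,0],"hand":0},
  {"dp":[0,0,-0.007],"rot":[0,0,0],"hand":0},
  {"dp":[0,0,-0.007],"rot":[0,0,0],"hand":0},
  {"dp":[0,0,-0.007],"rot":[0,0,0],"hand":0},
  {"dp":[0,0,-0.005],"rot":[0,0,0],"hand":0},
  {"dp":[0,0,0],"rot":[0,0,0],"hand":0},
  {"dp":[0,0,0],"rot":[0,0,0],"hand":0},
])

```text
time: 16.62
tcp_pos: [0.4568, 0.0565, 0.0803]
eef_rot: [0.0, 1.0, 0.012, 0.0]
force: [-0.2, -0.0, -3.3]
grip_width: 0.0199
gripper_force: 60.0
```

```bash
python3 - <<'E'
from h import *
import pickle
s=manip.sense();print(s['tcp_pos'],s['eef_rot'],s['force'],s['torque'])
t=snap('top');a=snap('scene');w=snap('wrist');pickle.dump((t,a,w),open('s4.pkl','wb'))
y=2*s['eef_rot'][2];g=s['tcp_pos']+[0,0,.019];ex=np.array([np.cos(y),np.sin(y),0]);h=g+.2*ex
for c in(t,a): print(proj(c,[h+[0,0,.004],h-[0,0,.03],[.642,.061,.055]]))
T=cv2.resize(w['img'][0:260,180:320],None,fx=1.75,fy=1.75,interpolation=2)
S=cv2.resize(a['img'][175:250,275:355],None,fx=6,fy=6,interpolation=2);S=np.vstack([S,np.zeros((5,480,3),'u1')])
im=np.hstack([T,S]);cv2.imwrite('pics/m4.png',im[:,:,::-1]);print(im.shape)
E
```

```text
[0.45682799 0.05652397 0.08033708] [1.61999232e-05 9.99925114e-01 1.22281706e-02 4.86845438e-04] [-0.23553047 -0.03231753 -3.3010924 ] [ 0.02780375  0.17292655 -0.00060352]
[[209.52139898 142.04466055]
 [210.46524745 144.30475532]
 [210.84858608 149.86357903]]
[[313.13935381 211.42438059]
 [312.08361383 217.45522883]
 [309.60800416 215.95320756]]
(455, 725, 3)
```

View pics/m4.png

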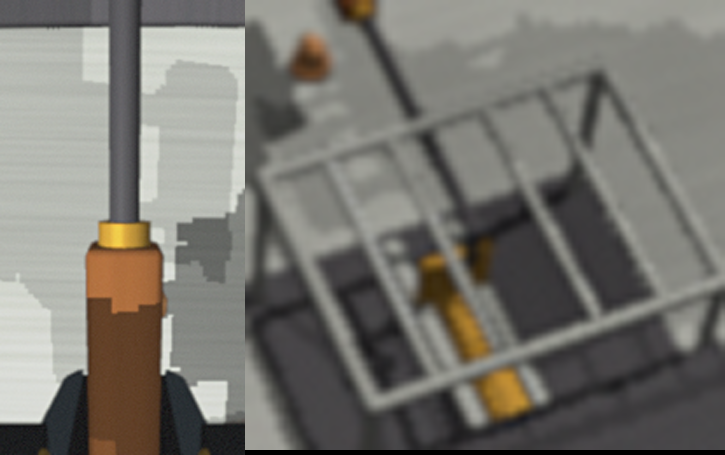

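The bolt is drawn, with the tab now at scene (310,218). The hook is above and behind it, and the rod's seat in the grip is unchanged (ferrule at the same place in the wrist view). Withdrawing.

Call:
send_rows([
  {"dp":[-0.004,0,0],"rot":[0,0,0],"hand":0},
  {"dp":[-0.005,0,0],"rot":[0,0,0],"hand":0},
  {"dp":[-0.005,0,0],"rot":[0,0,0],"hand":0},
])

```text
time: 17.02
tcp_pos: [0.4417, 0.0562, 0.0797]
eef_rot: [0.0, 1.0, 0.012, -0.0]
force: [-0.9, 0.9, -1.9]
grip_width: 0.0193
gripper_force: 60.0
```

Call:
send_rows([
  {"dp":[-0.008,0,0],"rot":[0,0,0],"hand":0},
  {"dp":[-0.01,0,0],"rot":[0,0,0],"hand":0},
  {"dp":[-0.012,0,0],"rot":[0,0,0],"hand":0},
  {"dp":[-0.012,0,0],"rot":[0,0,0],"hand":0},
  {"dp":[-0.012,0,0],"rot":[0,0,0],"hand":0},
  {"dp":[-0.012,0,0],"rot":[0,0,0],"hand":0},
  {"dp":[-0.008,0,0],"rot":[0,0,0],"hand":0},
  {"dp":[0,0,0],"rot":[0,0,0],"hand":0},
])

```text
time: 17.68
tcp_pos: [0.3661, 0.0544, 0.0799]
eef_rot: [-0.0, 1.0, 0.012, -0.001]
force: [-0.6, 1.0, -2.6]
grip_width: 0.0197
gripper_force: 60.0
```

Call:
send_rows([
  {"dp":[0,0,-0.02],"rot":[0,0,0],"hand":0},
  {"dp":[0,0,-0.025],"rot":[0,0,0],"hand":0},
  {"dp":[0,0,-0.025],"rot":[0,0,0],"hand":0},
  {"dp":[0,0,-0.02],"rot":[0,0,0],"hand":0},
  {"dp":[0,0,-0.01],"rot":[0,0,0],"hand":0},
  {"dp":[0,0,0],"rot":[0,0,0],"hand":0},
])

```text
time: 18.18
tcp_pos: [0.3702, 0.0544, 0.1819]
eef_rot: [0.0, 1.0, 0.012, 0.002]
force: [0.9, -0.1, -1.4]
grip_width: 0.0199
gripper_force: 60.0
```

Call:
send_rows([
  {"dp":[0.003,0.02,0],"rot":[0,0,0],"hand":0},
  {"dp":[0.003,0.0325,0],"rot":[0,0,0],"hand":0},
  {"dp":[0.003,0.0325,0],"rot":[0,0,0],"hand":0},
  {"dp":[0.003,0.0325,0],"rot":[0,0,0],"hand":0},
  {"dp":[0.003,0.0325,0],"rot":[0,0,0],"hand":0},
  {"dp":[0.003,0.0325,0],"rot":[0,0,0],"hand":0},
  {"dp":[0.003,0.0325,0],"rot":[0,0,0],"hand":0},
  {"dp":[0.003,0.0325,0],"rot":[0,0,0],"hand":0},
  {"dp":[0.003,0.0325,0],"rot":[0,0,0],"hand":0},
  {"dp":[0.003,0.03,0],"rot":[0,0,0],"hand":0},
  {"dp":[0.003,0.02,0],"rot":[0,0,0],"hand":0},
  {"dp":[0.002,0.02,0],"rot":[0,0,0],"hand":0},
])

```text
time: 19.18
tcp_pos: [0.412, -0.2963, 0.1786]
eef_rot: [-0.0, 1.0, 0.012, -0.0]
force: [0.3, 1.9, -1.4]
grip_width: 0.0201
gripper_force: 60.0
```

Call:
send_rows([
  {"dp":[0,0,0],"rot":[0,0,3.1],"hand":0},
  {"dp":[0,0,0],"rot":[0,0,3.1],"hand":0},
  {"dp":[0,0,0],"rot":[0,0,0],"hand":0},
  {"dp":[0,0,0],"rot":[0,0,0],"hand":0},
])

```text
time: 19.52
tcp_pos: [0.4119, -0.2945, 0.179]
eef_rot: [-0.0, 0.999, -0.041, -0.0]
force: [-0.6, 0.7, -2.8]
grip_width: 0.0195
gripper_force: 60.0
```

```bash
python3 - <<'E'
from h import *
s=manip.sense();q=s['eef_rot'];y=2*np.arctan2(q[2],q[1]);d=np.array([.4140,-.2961,.0409])-s['tcp_pos']
print(s['tcp_pos'],q,s['force'],'tool dp',d@[np.cos(y),np.sin(y),0],d@[np.sin(y),-np.cos(y),0],-d[2],'rot z deg',np.degrees(y+.0838))
E
```

```text
[ 0.41192481 -0.29449233  0.17899405] [-3.95025114e-04  9.99154570e-01 -4.11066571e-02 -4.81694940e-04] [-0.64390656  0.67253894 -2.75258733] tool dp 0.0022002415477865842 0.0014317717023767363 0.13809405349092815 rot z deg 0.08958188493291182
```

Call:
send_rows([
  {"dp":[0.0022,0.0014,0],"rot":[0,0,0.1],"hand":0},
  {"dp":[0,0,0.025],"rot":[0,0,0],"hand":0},
  {"dp":[0,0,0.03],"rot":[0,0,0],"hand":0},
  {"dp":[0,0,0.025],"rot":[0,0,0],"hand":0},
  {"dp":[0,0,0.015],"rot":[0,0,0],"hand":0},
  {"dp":[0,0,0.01],"rot":[0,0,0],"hand":0},
  {"dp":[0,0,0],"rot":[0,0,0],"hand":0},
  {"dp":[0,0,0],"rot":[0,0,0],"hand":0},
])

```text
time: 20.18
tcp_pos: [0.4144, -0.2963, 0.075]
eef_rot: [-0.0, 0.999, -0.042, -0.0]
force: [0.2, -0.2, -1.7]
grip_width: 0.0199
gripper_force: 60.0
```

```bash
python3 - <<'E'
from h import *
s=manip.sense();q=s['eef_rot'];y=2*np.arctan2(q[2],q[1]);d=np.array([.4140,-.2961,.0409])-s['tcp_pos']
print(s['tcp_pos'],q,s['force'],'tool dp',d@[np.cos(y),np.sin(y),0],d@[np.sin(y),-np.cos(y),0],-d[2],'rot z deg',np.degrees(y+.0838))
E
```

```text
[ 0.41442569 -0.29626391  0.07504855] [-8.02541917e-05  9.99101825e-01 -4.23736512e-02 -1.00206035e-04] [ 0.19094813 -0.23261553 -1.69750245] tool dp -0.0004380414585637597 -0.00012727456856236136 0.0341485497357008 rot z deg -0.05573072875541146
```

Call:
send_rows([
  {"dp":[-0.0004,0,0.008],"rot":[0,0,0],"hand":0},
  {"dp":[0,0,0.008],"rot":[0,0,0],"hand":0},
  {"dp":[0,0,0.007],"rot":[0,0,0],"hand":0},
  {"dp":[0,0,0.005],"rot":[0,0,0],"hand":0},
  {"dp":[0,0,0.003],"rot":[0,0,0],"hand":0},
  {"dp":[0,0,0.0015],"rot":[0,0,0],"hand":0},
  {"dp":[0,0,0.001],"rot":[0,0,0],"hand":0},
  {"dp":[0,0,0],"rot":[0,0,0],"hand":0},
  {"dp":[0,0,0],"rot":[0,0,0],"hand":0},
])

```text
time: 20.93
tcp_pos: [0.4139, -0.2963, 0.0415]
eef_rot: [0.0, 0.999, -0.043, 0.0]
force: [-0.1, -0.9, -2.3]
grip_width: 0.0198
gripper_force: 60.0
```

Call:
send_rows([
  {"dp":[0,0,0.0006],"rot":[0,0,0],"hand":0},
  {"dp":[0,0,0],"rot":[0,0,0],"hand":0},
  {"dp":[0,0,0],"rot":[0,0,0],"hand":0.3},
  {"dp":[0,0,0],"rot":[0,0,0],"hand":0.5},
  {"dp":[0,0,0],"rot":[0,0,0],"hand":0.8},
  {"dp":[0,0,0],"rot":[0,0,0],"hand":0.8},
  {"dp":[0,0,0],"rot":[0,0,0],"hand":0.8},
  {"dp":[0,0,0],"rot":[0,0,0],"hand":0.8},
  {"dp":[0,0,0],"rot":[0,0,0],"hand":0.8},
  {"dp":[0,0,0],"rot":[0,0,0],"hand":0.8},
  {"dp":[0,0,0],"rot":[0,0,0],"hand":0.8},
  {"dp":[0,0,0],"rot":[0,0,0],"hand":0.8},
])

```text
time: 21.93
tcp_pos: [0.4138, -0.2962, 0.0408]
eef_rot: [-0.0, 0.999, -0.043, -0.0]
force: [-0.1, -1.8, 0.6]
grip_width: 0.0732
gripper_force: 0.0
```

Call:
send_rows([
  {"dp":[0,0,-0.015],"rot":[0,0,0],"hand":0.8},
  {"dp":[0,0,-0.025],"rot":[0,0,0],"hand":0.8},
  {"dp":[0,0,-0.03],"rot":[0,0,0],"hand":0.8},
  {"dp":[0,0,-0.03],"rot":[0,0,0],"hand":0.8},
  {"dp":[0,0,-0.03],"rot":[0,0,0],"hand":0.8},
  {"dp":[0,0,-0.03],"rot":[0,0,0],"hand":0.8},
  {"dp":[0,0,-0.013],"rot":[0,0,0],"hand":0.8},
  {"dp":[0,0,0],"rot":[0,0,0],"hand":0.8},
  {"dp":[0,0,0],"rot":[0,0,0],"hand":0.8},
])

```text
time: 22.68
tcp_pos: [0.414, -0.2963, 0.2141]
eef_rot: [0.0, 0.999, -0.043, 0.0]
force: [-0.2, 0.1, -1.7]
grip_width: 0.073
gripper_force: 0.0
```

```bash
python3 - <<'E'
from h import *
s=manip.sense();print(s['tcp_pos'],s['grip_width'],s['force'])
a=snap('scene');w=snap('wrist')
im=np.hstack([w['img'][0:260,150:350],cv2.resize(a['img'][160:260,150:350],None,fx=2.6,fy=2.6,interpolation=2)])
cv2.imwrite('pics/m5.png',im[:,:,::-1])
i=w['img'].astype(int);m=((i[...,0]>165)&(i[...,0]-i[...,2]>90)).astype('u1');m[:105]=0;m[245:]=0;m[:,:235]=0;m[:,270:]=0
bx=cv2.minAreaRect(max(cv2.findContours(m,0,2)[0],key=cv2.contourArea));P=onz(w,cv2.boxPoints(bx),.07);print(P,P.mean(0))
E
```

```text
[ 0.41395473 -0.29628681  0.21413626] 0.07297291612070494 [-0.2032875   0.08791636 -1.70581044]
[[ 0.4725926  -0.29150391  0.07      ]
 [ 0.47112162 -0.30859771  0.07      ]
 [ 0.35498605 -0.29945422  0.07      ]
 [ 0.35660694 -0.28058549  0.07      ]] [ 0.4138268  -0.29503533  0.07      ]
```

View pics/m5.png

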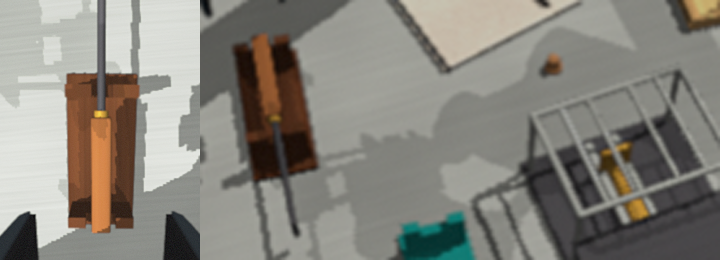

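The picture shows the rod back on its rest as before: handle at crop (100,170), within about 1 mm of where it lay, with the hook free. The bolt is drawn at crop (615,155), the stopper stands at (553,65), and the hand is clear. Handing in.

```bash
python3 -c "
from workcell import manip
print(manip.close_job())"
```

```text
the job is handed in; nothing more can be done
None
```

The bolt is drawn to its stop and was held there at about 12 N for over a second, the rod is back on its rest within about 1 mm of where it lay, and the job is handed in; no verdict came back.

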